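Stow the grating disc and snap the stand's cap on

ROBOT

A 6-joint arm with a two-finger parallel gripper is mounted at the origin on a cart in front of the work surface, level with it; the furniture and walls round the work are solid. World frame = base frame: x ahead of the robot, y to its left, z up, the work surface at z = 0. Lengths are in m, angles in rad, forces in N, time in s.
With the tool pointing down it reaches from about 0.25 to 0.775 m from the base axis. Payload 4 kg.
Tool frame: the origin (TCP) lies midway between the tips of the shut fingers; the grasp point (between the pads) lies 19 mm behind it; z points along the fingers, x is the direction in which the jaws open and shut, and the axes are right-handed (so a half turn about z gives the same grasp; the last joint's range is limited). The gripper opens to 94 mm and grips with 3 to 60 N. Pads are 16 mm wide; open, the fingers measure 119 mm over their backs; the gripper's body (75 mm by 177 mm) begins 78 mm behind the grasp point.
Start: joints at [-1.277, 0.087, 1.371, -0, 1.684, -0.103], TCP at [0.213, -0.507, 0.206] pointing down, gripper open.
Joint ranges: [-3.1, 3.1], [-0.76, 2.03], [0.27, 2.55], [-1.08, 4.22], [0.17, 2.65], [-2.57, 2.57]. Speed limits (rad/s): [2.79, 2.79, 3.14, 3.14, 3.14, 3.14].

INTERFACE

Orientations are given as a unit quaternion [x, y, z, w].
In Python, from workcell import arm, eyes gives the robot as it stands.
- The arm moves only by the tool arm_command, never from a script. Its argument "steps" is a list of rows, each a list of 3 entries, a list of its own where there are three numbers: the turn, a rotation vector about the tool's x, y, z in rad, then the shift along the tool's x, y, z in m, then the finger opening in m, from 0 to 0.094. In form: [[[rx, ry, rz], [x, y, z], grip], ...]. A call has 1 to 12 rows; each row shifts and turns the commanded pose from where the row before left it, along the tool's axes as they then stand; what a row does not reach is not made up. A row lasts 1/10 s, in which the tool goes at most 50 mm and 8.59 degrees, less where a joint would pass 70% of its speed; a pose out of reach is approached as far as the arm can. A call with a gripper value outside its range is refused whole. The fingers move at their own pace and stop on an object; "newtons" is the grip in N (left out, the last holds). Time passes only in rows, so rows that do not move let the fingers close. It gives the time, the measured TCP pose, the force and the opening at its end, in the units of the state.
- arm.sense(): the state, without advancing time (a new reading comes with each control period).
- eyes.grab_frame(name): name is "scene" or "top" or "wrist"; returns a dict with "img" (384x512x3 uint8, blue, green, red), "depth" (384x512 float32, m along the optical axis (not along the pixel's ray), 0 where there is no reading), "vfov" (degrees; the focal length in pixels is half the picture's height over the tangent of half this angle, whatever the lens; pixels are square), "cx", "cy" (the principal point, pixels), "T" (4x4, takes a point from camera to world coordinates); the wrist camera has in their place "mount" (4x4, takes a point from camera to tool coordinates, whose origin is the TCP and whose axes are the tool frame's). Camera axes: x right, y down, z forward; pixel columns grow to the right and rows downward; lengths in m; the calibration is good to about 2 mm. A picture is of the moment at which its call begins: read the wrist's pose just before it.
- arm.close_job(): hands the job in, once; it reports no verdict.
Trained networks look in a picture, given as the dict that the camera call returned (one of the last four; its "shot" number tells which), for a name from the list of things; names that differ only in an ending like _2 or _b are one class to them, and where a whole thing is asked for, a point or a joint stands for the part that bears it (a point fixed in the world has none). Each returns a list of dicts, best first, with "p" (0 to 1); they miss things now and then, are a little off and sometimes report something else, mostly with a low value. They report only what shows in the picture. A call takes as long as a camera call. They do not tell look-alikes from the thing itself.
- eyes.recognise(thing, picture): "extent" ([left, top, width, height] in pixels, round what is visible of it).
- eyes.outline_of(thing, picture): "region" (384x512 bool, what is visible of it) and "extent" ([left, top, width, height] in pixels, round what is visible of it).
The state is a dict: "time": time; "joint_positions": joint angles; "dq": joint speeds; "joint_torque": joint torques, N m; "ee_pos": TCP position; "orientation": TCP orientation; "ft_force": force on the tool from outside, world axes, zero at the start; "wrist_torque": the same for the moment, N m; "opening": opening from 0.0 (shut) to 1.0 (fully open).
Only numpy, scipy, OpenCV 4.12 (cv2) and the standard library are available. Lean on these libraries where they do the work, as an engineer would, in place of code of your own. Each camera call takes 0.05 s, during which the arm holds its last target.

TASK

Put the food processor's loose grating disc away: lower it by its hub over the post of the disc stand until it sits fully down on the slicing disc that is already there, and let go of it. Then set the snap cap on the stud at the top of the post and press it straight down past the click until it is fully home on the grating disc's hub, and finish like that, without letting up: the program ends while the gripper is still pressing the cap firmly down. Leave the pepper mill, salt shaker, honey jar and mug where they stand.

Things in the scene. Friction and masses are not known exactly. Their poses are not given: they have to be found in the camera images.
- disc_stand: Disc stand, white plastic, fixed to the worktop. Origin: centre of its underside, z up; heights here are above it. Round base 132 mm across with a boss, 26 mm high. From it rises a round post, 24 mm in diameter up to height 96 mm, then tapering to a thinner stud, 12 mm in diameter, that ends at 129 mm with a bevelled tip. The slicing disc's hub stands on the boss and ends at 66 mm.
- disc_seat (a point): Point on the stand's axis at height 66 mm, where the origin of the grating disc belongs: its hub then stands on the slicing disc's hub, its own hub ends at height 106 mm, and the stud stands out above it.
- stud_tip (a point): Top of the stud, on the stand's axis, height 129 mm. Four spring tabs sit round the stud, widest (19 mm across) at height 113 mm, with a long ramp above and a short steep one below. They give way to the cap's lip and snap out above it.
- grating_disc: Loose grating disc, about 180 g: steel plate 150 mm across with rings of small holes, 5 mm high (with its rim), in its middle an upright white plastic hub, 36 mm in diameter (43 mm in its lowest 8 mm), that ends 40 mm above the underside; a hole 27 mm in diameter goes right through it. Lies hub up. Origin: centre of the underside of the hub, z up. Grip it round the hub from above.
- slicing_disc: Slicing disc, same shape and sizes as the grating disc, with one long blade instead of the holes. It is already on the stand's post and stays there. Origin: centre of the underside of its hub.
- snap_cap: Loose snap cap, white plastic, 30 g, a hollow knob standing mouth down. Origin: centre of its underside, z up. Flange 44 mm across and 3.5 mm high at the bottom, on which fingertips can bear; above it a round grip 30 mm in diameter. The mouth is 15 mm in diameter with a lip 3.5 mm thick, wider inside. Home: its underside on the grating disc's hub, at stand height 106 mm.
- cap_top (a point): Middle of the cap's flat top, 33 mm above its underside. Put on the stud, the cap's underside first rests on the tabs at stand height about 119 mm. Pressed with 5 to 15 N it goes down; the force drops as the lip passes the tabs' widest point (underside at about 113 mm), the tabs snap out over the lip at about 109 mm, and at 106 mm it bears on the hub.
- pepper_mill: Bystander: dark wooden pepper mill, 58 mm across, 160 mm high. Origin: centre of its underside.
- salt_shaker: Bystander: glass salt shaker, 44 mm across, 90 mm high. Origin: centre of its underside.
- honey_jar: Bystander: honey jar with a lid, 60 mm across, 86 mm high. Origin: centre of its underside.
- mug: Bystander: striped mug with a handle, 84 mm across, 91 mm high. Origin: centre of its underside.
Mind the look-alikes: they are no part of the job. Of the things that look like the snap_cap, the middle-sized one is meant.

How it is judged:
By the outcome, as a careful person would: the job done as asked, in the order asked, and still so for the second after the job is handed in, while the arm keeps its last pose, push and grip.
It also fails if it takes over 67 s, if anything falls off the work surface, if the arm or the gripper's body presses on something with over 40 N, if the wrist force passes 120 N, or if a joint passes its speed limit or range.

## Working session

There is one attempt and no reset: what is moved stays moved. The work goes in short steps, Python scripts to look and compute and a tool call to move; the robot and the scene stay as the last step left them, time stands still between calls to the robot, and variables do not carry over. Pictures are saved under pics/ and viewed, and the job is handed in when it is done.

Besides the shell and the picture viewer there is one more tool, called after "Emit:" as name(argument=value, ...), one argument or row to a line, values as JSON. arm_command: Moves the arm, as the interface text tells. Its arguments: {"type":"object","properties":{"steps":{"type":"array"},"newtons":{"type":"number"}},"required":["steps"]}

```bash
ls; mkdir -p pics; cat > h.py <<'E'
import numpy as np, cv2
from workcell import arm, eyes
from scipy.spatial.transform import Rotation as R
def TW(f,st=None):
    if 'T' in f: return np.array(f['T'])
    T=np.eye(4);T[:3,:3]=R.from_quat(st['orientation']).as_matrix();T[:3,3]=st['ee_pos'];return T@np.array(f['mount'])
def pts(f,T):
    h,w=f['depth'].shape;fo=h/2/np.tan(np.radians(f['vfov'])/2)
    v,u=np.mgrid[:h,:w];d=f['depth']
    P=np.stack([(u-f['cx'])/fo*d,(v-f['cy'])/fo*d,d],-1)
    return P@T[:3,:3].T+T[:3,3]
E
python3 - <<'E'
from h import *
print(arm.sense())
for n in ['scene','top']:
    f=eyes.grab_frame(n);cv2.imwrite(f'pics/{n}0.png',f['img']);P=pts(f,TW(f));np.savez(f'{n}0.npz',P=P,d=f['depth'],img=f['img'])
    print(n,{k:f[k] for k in f if k not in('img','depth')})
    for t in ['disc_stand','grating_disc','snap_cap','slicing_disc','pepper_mill','salt_shaker','honey_jar','mug']:
        for r in eyes.outline_of(t,f):
            q=P[r['region']&(f['depth']>0)]
            print(t,round(r['p'],2),r['extent'],np.round(np.median(q,0),3) if len(q) else '',np.round(np.percentile(q,98,axis=0),3) if len(q) else '')
E
```

```text
pics
{'time': 0.0, 'joint_positions': array([-1.27709797e+00,  8.79607386e-02,  1.37222470e+00,  1.52012831e-05,
        1.68361566e+00, -1.03101290e-01]), 'dq': array([-0.00026421,  0.00172569,  0.00011566,  0.00012458,  0.00019707,
       -0.00058519]), 'joint_torque': array([ 2.40994952e-03, -3.40182459e+01, -3.02423108e+01,  7.17304135e-02,
        3.30459606e-02, -1.84175351e-04]), 'ee_pos': array([ 0.21239887, -0.5067411 ,  0.20431605]), 'orientation': array([ 8.32606902e-01, -5.53863275e-01, -8.46750300e-04, -7.08789821e-04]), 'ft_force': array([-0.123646  , -0.91948282,  0.20978695]), 'wrist_torque': array([0.02661729, 0.00838826, 0.01310213]), 'opening': 0.9997965460505419}
scene {'vfov': 45.99920133440122, 'cx': 257.00681093273096, 'cy': 192.37363038704294, 'T': array([[ 6.10536834e-01, -2.99178991e-01,  7.33305329e-01,
        -4.88527845e-01],
       [-7.91987377e-01, -2.31659560e-01,  5.64880379e-01,
        -8.38467384e-01],
       [ 8.76847626e-04, -9.25648843e-01, -3.78382679e-01,
         6.62582254e-01],
       [ 0.00000000e+00,  0.00000000e+00,  0.00000000e+00,
   
[... 1748 characters left out ...]
001 0.036]
snap_cap 0.48 [243.7, 246.4, 13.7, 15.0] [ 0.38  -0.029  0.014] [ 0.392 -0.016  0.026]
slicing_disc 0.81 [287.4, 172.5, 56.3, 60.1] [ 0.515 -0.201  0.031] [ 0.583 -0.135  0.063]
pepper_mill 0.71 [147.5, 128.2, 31.4, 30.0] [0.657 0.175 0.137] [0.685 0.205 0.158]
pepper_mill 0.53 [238.9, 222.3, 15.0, 16.6] [ 0.45  -0.016  0.021] [0.467 0.003 0.036]
salt_shaker 0.82 [120.1, 123.9, 19.4, 15.7] [0.684 0.265 0.072] [0.705 0.287 0.091]
honey_jar 0.72 [297.8, 116.7, 23.0, 26.0] [ 0.694 -0.176  0.086] [ 0.723 -0.153  0.09 ]
honey_jar 0.21 [309.5, 197.3, 15.4, 9.5] [ 0.516 -0.199  0.099] [ 0.528 -0.191  0.131]
mug 0.93 [350.8, 115.2, 43.7, 48.6] [ 0.69  -0.356  0.038] [ 0.729 -0.309  0.092]
```

```bash
python3 - <<'E'
import numpy as np,cv2
d=np.load('top0.npz');P=d['P'];img=d['img']
cv2.imwrite('pics/topcrop.png',cv2.resize(img[90:290,100:420],(800,500),interpolation=cv2.INTER_CUBIC))
s=np.load('scene0.npz')
cv2.imwrite('pics/scenecrop.png',cv2.resize(s['img'][140:290,140:390],(800,480),interpolation=cv2.INTER_CUBIC))
# per cap: height & circle
for c in [(.538,-.015),(.45,-.016),(.38,-.029)]:
  for Q in (P,s['P']):
    q=Q.reshape(-1,3);q=q[np.hypot(q[:,0]-c[0],q[:,1]-c[1])<.04];zt=np.percentile(q[:,2],99.5)
    t=q[q[:,2]>zt-.006];print(c,len(t),zt,t.mean(0),t.min(0),t.max(0))
    t=q[q[:,2]>.003];print('   all',t.min(0),t.max(0))
q=P.reshape(-1,3)
for nm,c,lo,hi in [('hub',(.462,.202),.03,.05),('plate',(.462,.202),.003,.05),('stud',(.516,-.2),.1,.14),('sl.hub',(.516,-.2),.055,.075),('sl plate',(.516,-.2),.025,.075)]:
    t=q[(np.hypot(q[:,0]-c[0],q[:,1]-c[1])<.1)&(q[:,2]>lo)&(q[:,2]<hi)]
    print(nm,len(t),t.mean(0),(t.min(0)+t.max(0))/2,t.max(0)-t.min(0))
E
```

```text
(0.538, -0.015) 131 0.046353477903966725 [ 0.53921803 -0.01536384  0.0429804 ] [ 0.52190084 -0.03323799  0.04035405] [0.55529168 0.00262794 0.04700898]
   all [ 0.49891308 -0.05282977  0.00301467] [0.5758123  0.02406864 0.04700898]
(0.538, -0.015) 53 0.04479238329038846 [ 0.53644102 -0.01845246  0.04222444] [ 0.51960132 -0.03674144  0.03916726] [5.55263712e-01 1.64172957e-04 4.67931432e-02]
   all [ 0.50751243 -0.04339548  0.00319624] [0.57526271 0.01787741 0.04679314]
(0.45, -0.016) 92 0.036016573327307795 [ 0.44823927 -0.01739449  0.03294526] [ 0.43458622 -0.03113874  0.03001901] [ 0.46037105 -0.00532977  0.03830756]
   all [ 0.41192833 -0.05026341  0.00302308] [0.48575335 0.02107633 0.03830756]
(0.45, -0.016) 43 0.03479902184512377 [ 0.44428393 -0.02054387  0.03221476] [ 0.43226472 -0.03267172  0.02897968] [ 0.46202013 -0.00508165  0.0359821 ]
   all [ 0.41213762 -0.04835943  0.00301464] [0.48099994 0.00068768 0.0359821 ]
(0.38, -0.029) 47 0.026083473078757455 [ 0.37719667 -0.0294657   0.02347071] [ 0.3668234  -0.03930845  0.02031408] [ 0.38554214 -0.02105304  0.02742416]
   all [
[... 197 characters left out ...]
87 -0.02070278  0.02597017]
   all [ 0.35248336 -0.06749187  0.0031732 ] [0.41213762 0.00247626 0.02597017]
hub 84 [0.46192734 0.20234228 0.03892165] [0.46174856 0.20318896 0.03710842] [0.03311803 0.03530028 0.01371336]
plate 2320 [0.46286308 0.20197947 0.00691891] [0.46223273 0.20399248 0.02348376] [0.19385045 0.19321973 0.0409627 ]
stud 47 [ 0.516358   -0.20151151  0.11793524] [ 0.51719026 -0.20300691  0.11558751] [0.01673616 0.01672233 0.0311673 ]
sl.hub 72 [ 0.51593449 -0.1966038   0.06487853] [ 0.51688033 -0.20125488  0.06546499] [0.03529743 0.03014514 0.01890208]
sl plate 2508 [ 0.51648682 -0.20281851  0.03225868] [ 0.51648271 -0.2038177   0.05009469] [0.1485723  0.14912902 0.04964269]
```

View pics/topcrop.png

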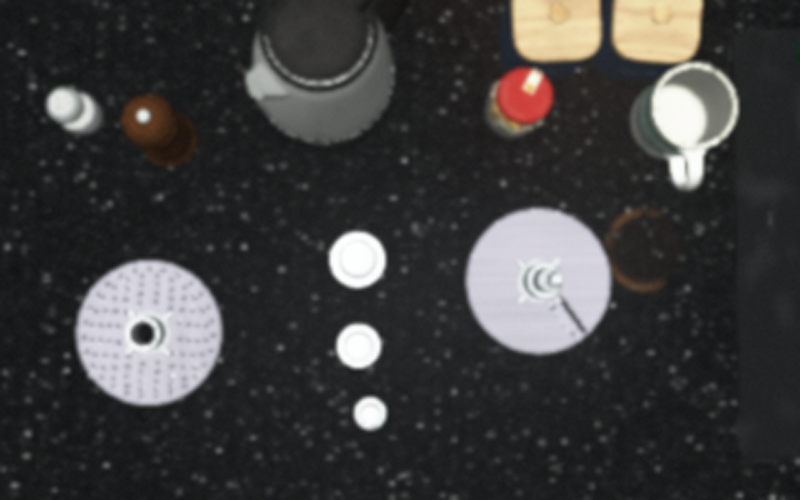

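View pics/scenecrop.png

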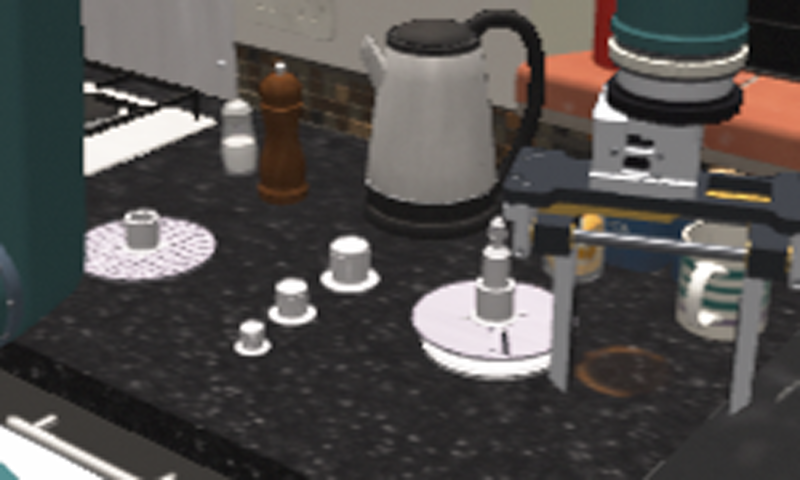

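The top view shows three caps in a column at crop (357,260), (358,346) and (370,413). The middle-sized one is at about (0.448, -0.017). The loose disc is at crop (148,333) and the stand at (540,280). I'll line the jaws up with y and refine over the stand with the wrist camera.

Emit:
arm_command(
  steps=[
    [[0,0,0.132],[0,0,0],0.094],
    [[0,0,0.132],[0,0,0],0.094],
    [[0,0,0.132],[0,0,0],0.094],
    [[0,0,0],[-0.034,-0.032,-0.011],0.094],
    [[0,0,0],[-0.034,-0.032,-0.011],0.094],
    [[0,0,0],[-0.034,-0.032,-0.011],0.094],
    [[0,0,0],[-0.034,-0.032,-0.011],0.094],
    [[0,0,0],[-0.034,-0.032,-0.011],0.094],
    [[0,0,0],[-0.034,-0.032,-0.011],0.094],
    [[0,0,0],[-0.034,-0.032,-0.011],0.094],
    [[0,0,0],[-0.034,-0.032,-0.011],0.094],
    [[0,0,0],[0,0,0],0.094],
  ],
)

```text
time: 2.1
ee_pos: [0.4718, -0.2312, 0.2952]
orientation: [0.71, -0.704, 0.001, -0.001]
ft_force: [-0.2, 0.3, 0.0]
opening: 0.996
```

```bash
cat >> h.py <<'E'
def wrist(tag):
    st=arm.sense();f=eyes.grab_frame('wrist');cv2.imwrite(f'pics/{tag}.png',f['img']);T=TW(f,st);P=pts(f,T)
    np.savez(tag+'.npz',P=P,img=f['img'],d=f['depth'],T=T,ee=st['ee_pos'],q=st['orientation'],cx=f['cx'],cy=f['cy'],vfov=f['vfov'])
    e=R.from_quat(st['orientation']).as_matrix()
    print('t',st['time'],'ee',np.round(st['ee_pos'],4),'yaw',np.degrees(np.arctan2(e[1,0],e[0,0])),'z',np.round(e[:,2],4),'F',np.round(st['ft_force'],2),'op',st['opening'])
    return f,st,T,P
def fitc(P,c,lo,hi,r=.1):
    q=P.reshape(-1,3);t=q[(np.hypot(q[:,0]-c[0],q[:,1]-c[1])<r)&(q[:,2]>lo)&(q[:,2]<hi)]
    if len(t)<5: return len(t),
    h=cv2.convexHull((t[:,:2]*1000).astype(np.float32))[:,0]
    ec,er=cv2.minEnclosingCircle(h)
    A=np.c_[2*h,np.ones(len(h))];s=np.linalg.lstsq(A,(h**2).sum(1),rcond=None)[0]
    return len(t),'mean',np.round(t.mean(0),4),'enc',np.round(np.r_[ec,er],1),'ls',np.round([s[0],s[1],np.sqrt(s[2]+s[0]**2+s[1]**2)],1)
E
python3 - <<'E'
from h import *
f,st,T,P=wrist('w1')
print(np.round(f['mount'],3),f['vfov'])
for lo,hi,r in [(.1,.14,.03),(.118,.14,.03),(.058,.072,.03),(.025,.045,.1)]: print(lo,fitc(P,(.516,-.2),lo,hi,r))
E
```

```text
t 2.1 ee [ 0.4718 -0.2312  0.2952] yaw -89.49050210133366 z [ 0.004  0.    -1.   ] F [-0.22  0.26  0.  ] op 0.9957577167148274
[[ 1.    -0.    -0.    -0.001]
 [ 0.     0.973  0.231 -0.067]
 [ 0.    -0.231  0.973 -0.179]
 [ 0.     0.     0.     1.   ]] 64.44592671363601
0.1 (166, 'mean', array([ 0.5171, -0.2035,  0.1191]), 'enc', array([ 516.1, -202.8,    9.2]), 'ls', array([ 516.2, -202.4,    8.7]))
0.118 (105, 'mean', array([ 0.5165, -0.2027,  0.1263]), 'enc', array([ 516. , -202.5,    7.5]), 'ls', array([ 516.1, -202.6,    6.6]))
0.058 (232, 'mean', array([ 0.5176, -0.2044,  0.0651]), 'enc', array([ 516. , -202.4,   17.9]), 'ls', array([ 515.9, -202.4,   17.7]))
0.025 (8104, 'mean', array([ 0.5185, -0.2024,  0.0308]), 'enc', array([ 515.9, -201.9,   75.2]), 'ls', array([ 516. , -202.1,   74.8]))
```

View pics/w1.png

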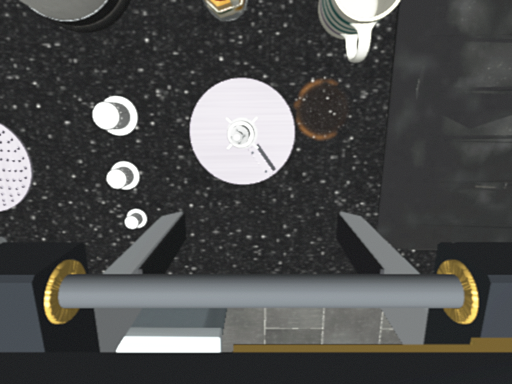

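The wrist view shows the stand at (242,132) and the caps on the left, with the middle one at (122,177). The stand axis is about (0.516, -0.2025). Next I'll move over the loose disc.

Emit:
arm_command(
  steps=[
    [[0,0,0.009],[-0.0445,0.0055,0.005],0.094],
    [[0,0,0],[-0.0445,0.0055,0.005],0.094],
    [[0,0,0],[-0.0445,0.0055,0.005],0.094],
    [[0,0,0],[-0.0445,0.0055,0.005],0.094],
    [[0,0,0],[-0.0445,0.0055,0.005],0.094],
    [[0,0,0],[-0.0445,0.0055,0.005],0.094],
    [[0,0,0],[-0.0445,0.0055,0.005],0.094],
    [[0,0,0],[-0.0445,0.0055,0.005],0.094],
    [[0,0,0],[-0.0445,0.0055,0.005],0.094],
    [[0,0,0],[0,0,0],0.094],
    [[0,0,0],[0,0,0],0.094],
  ],
)

```text
time: 3.25
ee_pos: [0.4215, 0.1651, 0.2479]
orientation: [-0.704, 0.71, -0.0, -0.001]
ft_force: [0.5, 0.2, 0.7]
opening: 1.001
```

```bash
python3 - <<'E'
from h import *
f,st,T,P=wrist('w2')
for c,lo,hi,r in [((.462,.202),.034,.045,.03),((.462,.202),.0035,.01,.077),((.448,-.017),.027,.04,.025),((.448,-.017),.0025,.04,.03),((.38,-.029),.003,.04,.03),((.538,-.015),.003,.06,.035)]: print(c,lo,fitc(P,c,lo,hi,r))
q=P.reshape(-1,3);t=q[(np.hypot(q[:,0]-.37,q[:,1]-.1)<.03)];print('table z',np.median(t[:,2]))
E
```

```text
t 3.25 ee [0.4215 0.1651 0.2479] yaw -90.43690367338029 z [-9.0e-04 -1.5e-03 -1.0e+00] F [0.52 0.15 0.74] op 1.0014218758826874
(0.462, 0.202) 0.034 (300, 'mean', array([0.4618, 0.2041, 0.039 ]), 'enc', array([461.5, 204.3,  18. ]), 'ls', array([461.4, 204.2,  17.7]))
(0.462, 0.202) 0.0035 (8211, 'mean', array([0.464 , 0.2043, 0.0049]), 'enc', array([461.4, 204.4,  74.9]), 'ls', array([461.4, 204.3,  74.6]))
(0.448, -0.017) 0.027 (434, 'mean', array([ 0.4478, -0.0135,  0.0321]), 'enc', array([447. , -14.8,  15.2]), 'ls', array([447.3, -14.8,  14.8]))
(0.448, -0.017) 0.0025 (833, 'mean', array([ 0.4486, -0.0098,  0.0208]), 'enc', array([447.4, -14.7,  21.7]), 'ls', array([447.6, -13.5,  20.7]))
(0.38, -0.029) 0.003 (310, 'mean', array([ 0.3782, -0.0245,  0.0174]), 'enc', array([376.5, -27.5,  15.2]), 'ls', array([377.5, -25.7,  13.8]))
(0.538, -0.015) 0.003 (1716, 'mean', array([ 0.5369, -0.0068,  0.0265]), 'enc', array([538.4, -13.4,  28.3]), 'ls', array([538.2, -12.6,  27.5]))
table z -0.00011216006413644619
```

View pics/w2.png

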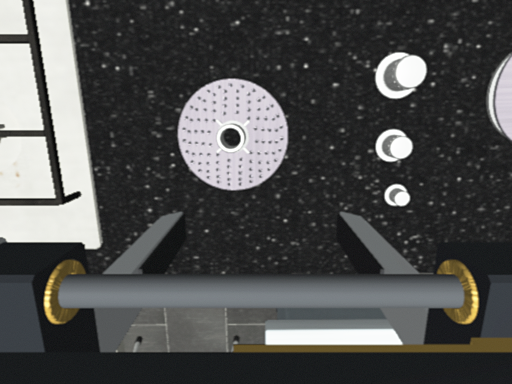

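The disc hub is at about pixel (232,138), world (0.4614, 0.2043). The middle cap is at (0.447, -0.015). I'll move over the hub and descend.

Emit:
arm_command(
  steps=[
    [[0,0,-0.007],[-0.0098,-0.01,0.037],0.094],
    [[0,0,0],[-0.0098,-0.01,0.037],0.094],
    [[0,0,0],[-0.0098,-0.01,0.037],0.094],
    [[0,0,0],[-0.0098,-0.01,0.037],0.094],
    [[0,0,0],[0,0,0.025],0.094],
    [[0,0,0],[0,0,0.025],0.094],
    [[0,0,0],[0,0,0.02],0.094],
    [[0,0,0],[0,0,0],0.094],
    [[0,0,0],[0,0,0],0.094],
    [[0,0,0],[0,0,0],0.094],
  ],
)

```text
time: 4.3
ee_pos: [0.4635, 0.2042, 0.0322]
orientation: [-0.706, 0.708, -0.001, 0.001]
ft_force: [-0.2, 0.2, 0.4]
opening: 1.0
```

```bash
python3 - <<'E'
from h import *
f,st,T,P=wrist('w3')
print(fitc(P,(.462,.203),.034,.045,.03))
E
```

```text
t 4.3 ee [0.4635 0.2042 0.0322] yaw -90.17115021503119 z [ 3.1e-03  7.0e-04 -1.0e+00] F [-0.17  0.24  0.42] op 0.9995925611107382
(1363, 'mean', array([0.4626, 0.2041, 0.0388]), 'enc', array([461.6, 204.1,  18.2]), 'ls', array([461.6, 204.1,  18. ]))
```

View pics/w3.png

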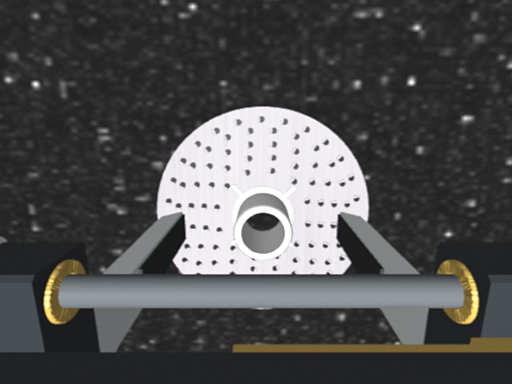

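Emit:
arm_command(
  steps=[
    [[0,0,0],[0,0.002,0.01],0.094],
    [[0,0,0],[0,0,0.008],0.094],
    [[0,0,0],[0,0,0],0.094],
    [[0,0,0],[0,0,0],0.094],
    [[0,0,0],[0,0,0],0.03],
    [[0,0,0],[0,0,0],0.03],
    [[0,0,0],[0,0,0],0.03],
    [[0,0,0],[0,0,0],0.03],
    [[0,0,0],[0,0,0],0.03],
    [[0,0,0],[0,0,0],0.03],
    [[0,0,0],[0,0,0],0.03],
    [[0,0,0],[0,0,0],0.03],
  ],
  newtons=25,
)

```text
time: 5.55
ee_pos: [0.4599, 0.2045, 0.0125]
orientation: [-0.707, 0.708, -0.0, -0.0]
ft_force: [1.1, -1.0, 0.8]
opening: 0.379
```

Emit:
arm_command(
  steps=[
    [[0,0,0],[0,0,-0.005],0.03],
    [[0,0,0],[0,0,-0.015],0.03],
    [[0,0,0],[0,0,-0.03],0.03],
    [[0,0,0],[0,0,-0.035],0.03],
    [[0,0,0],[0,0,-0.035],0.03],
    [[0,0,0],[0,0,-0.035],0.03],
    [[0,0,0],[0,0,-0.025],0.03],
    [[0,0,0],[0,0,-0.01],0.03],
    [[0,0,0],[0,0,0],0.03],
    [[0,0,0],[0,0,0],0.03],
    [[0,0,0],[0,0,0],0.03],
  ],
)

```text
time: 6.65
ee_pos: [0.4588, 0.2045, 0.2]
orientation: [-0.707, 0.708, 0.001, -0.002]
ft_force: [0.2, 0.4, -1.5]
opening: 0.384
```

```bash
python3 - <<'E'
from h import *
f,st,T,P=wrist('w4')
M=R.from_quat(st['orientation']).as_matrix()
L=(P-np.array(st['ee_pos']))@M   # tool coords
P2=L*[1,1,-1]
# hub top in tool: z about -0.027..; plate z ~ +0.01
for lo,hi,r in [(.022,.034,.03),(-.02,-.003,.08)]: print(lo,fitc(P2,(0,0),lo,hi,r))
q=L.reshape(-1,3);t=q[(np.hypot(q[:,0],q[:,1])<.076)&(np.hypot(q[:,0],q[:,1])>.03)&(q[:,2]>0)&(q[:,2]<.03)]
A=np.c_[t[:,:2],np.ones(len(t))];print('plane',np.linalg.lstsq(A,t[:,2],rcond=None)[0],len(t))
E
```

```text
t 6.65 ee [0.4588 0.2045 0.2   ] yaw -90.07074096537637 z [-0.0042 -0.0014 -1.    ] F [ 0.18  0.35 -1.48] op 0.38382144144612346
0.022 (2166, 'mean', array([-0.0006, -0.0037,  0.0267]), 'enc', array([-0. , -9.7, 28.3]), 'ls', array([ 2. , -2. , 22.1]))
-0.02 (25415, 'mean', array([-0.0009, -0.0262, -0.0078]), 'enc', array([-0.9, -1.3, 75.4]), 'ls', array([-1. , -1.4, 75. ]))
plane [-0.00445409 -0.00046496  0.00782064] 23197
```

View pics/w4.png

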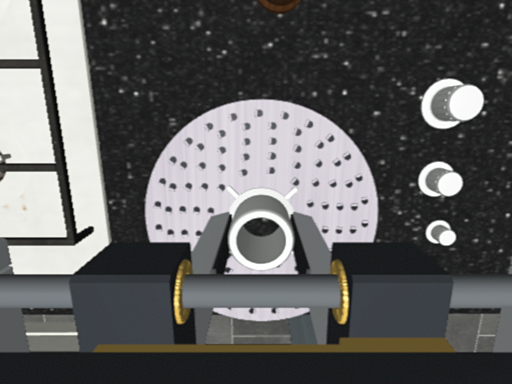

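The disc is held level, with its centre within about 1.4 mm of the TCP. I'll carry it to above the post, targeting TCP (0.5146, -0.2034).

Emit:
arm_command(
  steps=[
    [[0,0,0],[0.02,-0.003,0],0.03],
    [[0,0,0],[0.0408,-0.0056,0],0.03],
    [[0,0,0],[0.0408,-0.0056,0],0.03],
    [[0,0,0],[0.0408,-0.0056,0],0.03],
    [[0,0,0],[0.0408,-0.0056,0],0.03],
    [[0,0,0],[0.0408,-0.0056,0],0.03],
    [[0,0,0],[0.0408,-0.0056,0],0.03],
    [[0,0,0],[0.0408,-0.0056,0],0.03],
    [[0,0,0],[0.0408,-0.0056,0],0.03],
    [[0,0,0],[0.0408,-0.0056,0.01],0.03],
    [[0,0,0],[0.02,-0.003,0.01],0.03],
    [[0,0,0],[0,0,0],0.03],
  ],
)

```text
time: 7.9
ee_pos: [0.5142, -0.2046, 0.1786]
orientation: [-0.705, 0.709, 0.003, -0.001]
ft_force: [0.3, 0.7, -2.5]
opening: 0.378
```

Emit:
arm_command(
  steps=[
    [[0,0,0],[0,0,0],0.03],
    [[0,0,0],[0,0,0],0.03],
    [[0,0,0],[0,0,0],0.03],
  ],
)

```text
time: 8.2
ee_pos: [0.516, -0.2013, 0.1831]
orientation: [0.707, -0.707, 0.0, -0.0]
ft_force: [0.7, 0.6, -1.4]
opening: 0.38
```

```bash
python3 - <<'E'
from h import *
f,st,T,P=wrist('w5')
M=R.from_quat(st['orientation']).as_matrix()
L=(P-np.array(st['ee_pos']))@M
print(fitc(L*[1,1,-1],(0,0),-.02,-.003,.08))
s=eyes.grab_frame('scene');cv2.imwrite('pics/s5.png',cv2.resize(s['img'][140:290,180:380],(800,600),interpolation=cv2.INTER_CUBIC))
t=eyes.grab_frame('top');Pt=pts(t,TW(t))
E
```

```text
t 8.2 ee [ 0.516  -0.2013  0.1831] yaw -89.97109889759565 z [ 9.e-04 -2.e-04 -1.e+00] F [ 0.66  0.6  -1.44] op 0.3799683157007916
(25421, 'mean', array([-0.0008, -0.0262, -0.0078]), 'enc', array([-0.9, -1.4, 75.2]), 'ls', array([-1. , -1.5, 74.9]))
```

View pics/w5.png

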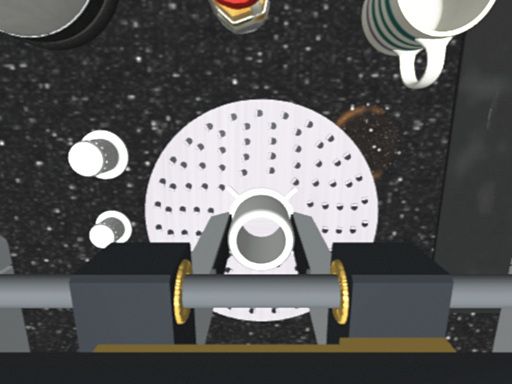

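View pics/s5.png

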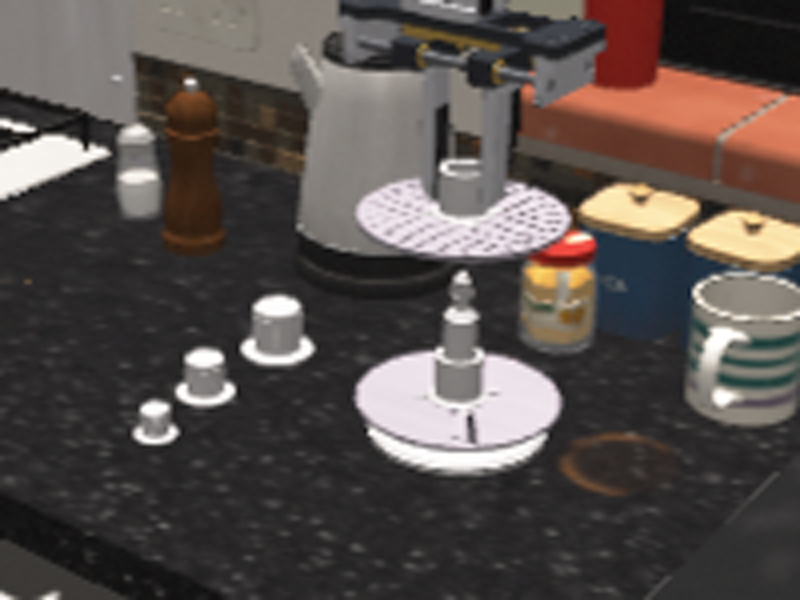

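Emit:
arm_command(
  steps=[
    [[0,0,0],[0.002,0.0014,0.01],0.03],
    [[0,0,0],[0,0,0.01],0.03],
    [[0,0,0],[0,0,0],0.03],
    [[0,0,0],[0,0,0],0.03],
    [[0,0,0],[0,0,0],0.03],
  ],
)

```text
time: 8.85
ee_pos: [0.5144, -0.2045, 0.1626]
orientation: [-0.707, 0.708, -0.0, 0.0]
ft_force: [-0.6, -0.9, -1.1]
opening: 0.378
```

Emit:
arm_command(
  steps=[
    [[0,0,0],[0,0,0],0.03],
  ],
)

```text
time: 8.95
ee_pos: [0.5146, -0.2046, 0.1629]
orientation: [-0.707, 0.708, -0.0, 0.0]
ft_force: [-0.3, -0.1, -2.0]
opening: 0.381
```

Emit:
arm_command(
  steps=[
    [[0,0,0],[0,0,0],0.03],
  ],
)

```text
time: 9.05
ee_pos: [0.5146, -0.2046, 0.1629]
orientation: [-0.707, 0.708, -0.0, 0.0]
ft_force: [-0.2, 1.1, -0.8]
opening: 0.378
```

Emit:
arm_command(
  steps=[
    [[0,0,0],[0,0,0],0.03],
  ],
)

```text
time: 9.15
ee_pos: [0.5145, -0.2045, 0.1628]
orientation: [-0.707, 0.708, -0.0, 0.0]
ft_force: [-0.2, -0.6, -1.9]
opening: 0.381
```

Emit:
arm_command(
  steps=[
    [[0,0,0],[-0.001,0,0.005],0.03],
    [[0,0,0],[0,0,0.01],0.03],
    [[0,0,0],[0,0,0.01],0.03],
    [[0,0,0],[0,0,0.01],0.03],
    [[0,0,0],[0,0,0.007],0.03],
    [[0,0,0],[0,0,0],0.03],
    [[0,0,0],[0,0,0],0.03],
  ],
)

```text
time: 9.85
ee_pos: [0.5143, -0.2034, 0.1203]
orientation: [-0.707, 0.708, 0.0, -0.0]
ft_force: [-0.3, 1.0, -2.0]
opening: 0.378
```

Emit:
arm_command(
  steps=[
    [[0,0,0],[0,0,0.005],0.03],
    [[0,0,0],[0,0,0.005],0.03],
    [[0,0,0],[0,0,0.005],0.03],
    [[0,0,0],[0,0,0],0.03],
  ],
)

```text
time: 10.25
ee_pos: [0.5137, -0.2031, 0.1043]
orientation: [-0.707, 0.708, 0.001, -0.0]
ft_force: [0.3, 0.3, -2.7]
opening: 0.381
```

Emit:
arm_command(
  steps=[
    [[0,0,0],[0,-0.0006,0.005],0.03],
    [[0,0,0],[0,0,0.005],0.03],
    [[0,0,0],[0,0,0.005],0.03],
    [[0,0,0],[0,0,0.003],0.03],
    [[0,0,0],[0,0,0],0.03],
    [[0,0,0],[0,0,0],0.03],
  ],
)

```text
time: 10.85
ee_pos: [0.515, -0.2034, 0.0874]
orientation: [-0.707, 0.708, -0.0, -0.0]
ft_force: [-0.0, 0.5, -1.3]
opening: 0.378
```

Emit:
arm_command(
  steps=[
    [[0,0,0],[0,0,0.003],0.03],
    [[0,0,0],[0,0,0.003],0.03],
    [[0,0,0],[0,0,0.002],0.03],
    [[0,0,0],[0,0,0],0.03],
    [[0,0,0],[0,0,0],0.03],
  ],
)

```text
time: 11.35
ee_pos: [0.5149, -0.2034, 0.0794]
orientation: [-0.707, 0.708, 0.0, -0.0]
ft_force: [0.9, -0.3, -1.8]
opening: 0.377
```

Emit:
arm_command(
  steps=[
    [[0,0,0],[0,0,0.001],0.03],
    [[0,0,0],[0,0,0.001],0.03],
    [[0,0,0],[0,0,0],0.03],
    [[0,0,0],[0,0,0],0.03],
  ],
)

```text
time: 11.75
ee_pos: [0.5153, -0.2036, 0.0782]
orientation: [-0.707, 0.708, -0.001, 0.0]
ft_force: [0.8, -0.3, 1.9]
opening: 0.375
```

Emit:
arm_command(
  steps=[
    [[0,0,0],[0,0,0.0005],0.03],
    [[0,0,0],[0,0,0],0.03],
  ],
)

```text
time: 11.95
ee_pos: [0.5154, -0.2036, 0.078]
orientation: [-0.707, 0.708, -0.001, 0.0]
ft_force: [-1.2, 0.1, 4.1]
opening: 0.378
```

It has seated: force went from -1.8 to +4 N at the expected height. I'll release and rise.

Emit:
arm_command(
  steps=[
    [[0,0,0],[0,0,0],0.06],
    [[0,0,0],[0,0,0],0.07],
    [[0,0,0],[0,0,0],0.07],
    [[0,0,0],[0,0,0],0.07],
    [[0,0,0],[0,0,0],0.07],
    [[0,0,0],[0,0,-0.01],0.07],
    [[0,0,0],[0,0,-0.03],0.07],
    [[0,0,0],[0,0.01,-0.04],0.07],
    [[0,0,0],[0,0.02,-0.04],0.07],
    [[0,0,0],[0,0.02,-0.03],0.07],
    [[0,0,0],[0,0,0],0.07],
    [[0,0,0],[0,0,0],0.07],
  ],
)

```text
time: 13.15
ee_pos: [0.4653, -0.2036, 0.2285]
orientation: [-0.707, 0.708, -0.002, 0.001]
ft_force: [-0.6, 0.0, -1.0]
opening: 0.744
```

```bash
python3 - <<'E'
from h import *
f,st,T,P=wrist('w6')
for lo,hi,r in [(.118,.14,.03),(.1,.112,.03),(.064,.08,.08)]: print(lo,fitc(P,(.516,-.202),lo,hi,r))
for c,lo,hi,r in [((.447,-.015),.027,.04,.025),((.447,-.015),.0025,.04,.03)]: print(c,lo,fitc(P,c,lo,hi,r))
E
```

```text
t 13.15 ee [ 0.4653 -0.2036  0.2285] yaw -90.08955155327817 z [ 0.0031 -0.0016 -1.    ] F [-0.64  0.03 -1.05] op 0.7440866136876282
0.118 (164, 'mean', array([ 0.5164, -0.2024,  0.1261]), 'enc', array([ 516. , -202.4,    7.6]), 'ls', array([ 516.1, -202.4,    7.1]))
0.1 (526, 'mean', array([ 0.517 , -0.2026,  0.1045]), 'enc', array([ 516.7, -202.5,   18. ]), 'ls', array([ 516.7, -202.6,   17.8]))
0.064 (14053, 'mean', array([ 0.5198, -0.2024,  0.0704]), 'enc', array([ 516.6, -202.4,   75.2]), 'ls', array([ 516.7, -202.4,   74.8]))
(0.447, -0.015) 0.027 (442, 'mean', array([ 0.4483, -0.0174,  0.0321]), 'enc', array([447.6, -16.4,  15.1]), 'ls', array([447.7, -16.6,  14.6]))
(0.447, -0.015) 0.0025 (892, 'mean', array([ 0.4499, -0.021 ,  0.0204]), 'enc', array([447.6, -16.1,  22.1]), 'ls', array([448. , -16.7,  21.2]))
```

View pics/w6.png

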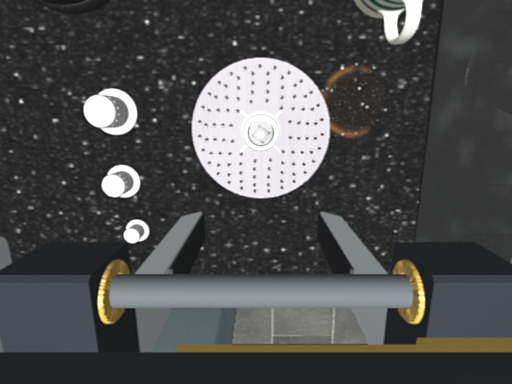

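Emit:
arm_command(
  steps=[
    [[0,0,0],[-0.0376,0.0036,0.01],0.07],
    [[0,0,0],[-0.0376,0.0036,0.01],0.07],
    [[0,0,0],[-0.0376,0.0036,0.01],0.07],
    [[0,0,0],[-0.0376,0.0036,0.01],0.07],
    [[0,0,0],[-0.0376,0.0036,0.01],0.07],
    [[0,0,0],[0,0,0.04],0.07],
    [[0,0,0],[0,0,0.04],0.07],
    [[0,0,0],[0,0,0.033],0.07],
    [[0,0,0],[0,0,0],0.07],
    [[0,0,0],[0,0,0],0.07],
    [[0,0,0],[0,0,0],0.07],
  ],
)

```text
time: 14.3
ee_pos: [0.4485, -0.0156, 0.0655]
orientation: [-0.707, 0.708, -0.001, 0.001]
ft_force: [-0.3, -0.1, -0.7]
opening: 0.748
```

```bash
python3 - <<'E'
from h import *
f,st,T,P=wrist('w7')
for c,lo,hi,r in [((.447,-.015),.03,.04,.025),((.447,-.015),.002,.04,.03)]: print(c,lo,fitc(P,c,lo,hi,r))
E
```

```text
t 14.3 ee [ 0.4485 -0.0156  0.0655] yaw -90.07131813906895 z [ 2.5e-03 -4.0e-04 -1.0e+00] F [-0.31 -0.09 -0.67] op 0.7477719467244783
(0.447, -0.015) 0.03 (1155, 'mean', array([ 0.4484, -0.0156,  0.0325]), 'enc', array([447.8, -15.7,  14.8]), 'ls', array([447.9, -15.8,  14.5]))
(0.447, -0.015) 0.002 (2230, 'mean', array([ 0.4524, -0.0156,  0.021 ]), 'enc', array([447.3, -19.4,  25.5]), 'ls', array([447.9, -16.5,  22.4]))
```

View pics/w7.png

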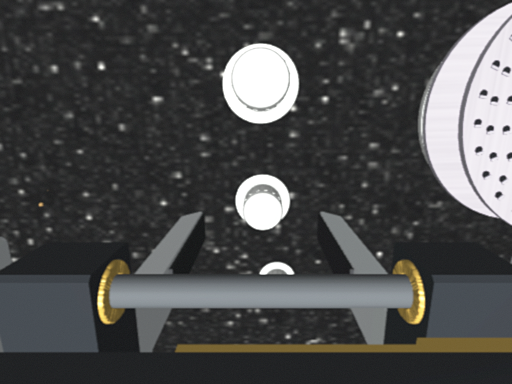

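Emit:
arm_command(
  steps=[
    [[0,0,0],[0.0007,0.001,0.02],0.07],
    [[0,0,0],[0,0,0.02],0.07],
    [[0,0,0],[0,0,0.015],0.07],
    [[0,0,0],[0,0,0.005],0.07],
    [[0,0,0],[0,0,0],0.07],
    [[0,0,0],[0,0,0],0.07],
    [[0,0,0],[0,0,0],0.07],
  ],
)

```text
time: 15.05
ee_pos: [0.4474, -0.0163, 0.0054]
orientation: [-0.707, 0.708, -0.001, 0.001]
ft_force: [0.1, -0.0, -0.5]
opening: 0.747
```

Emit:
arm_command(
  steps=[
    [[0,0,0],[0,0,0],0.024],
    [[0,0,0],[0,0,0],0.024],
    [[0,0,0],[0,0,0],0.024],
    [[0,0,0],[0,0,0],0.024],
    [[0,0,0],[0,0,0],0.024],
    [[0,0,0],[0,0,0],0.024],
    [[0,0,0],[0,0,0],0.024],
  ],
  newtons=30,
)

```text
time: 15.75
ee_pos: [0.4462, -0.0161, 0.004]
orientation: [-0.707, 0.708, -0.0, -0.0]
ft_force: [-0.6, 0.1, 0.1]
opening: 0.318
```

Emit:
arm_command(
  steps=[
    [[0,0,0],[0,0,-0.005],0.024],
    [[0,0,0],[0,0,-0.015],0.024],
    [[0,0,0],[0,0,-0.03],0.024],
    [[0,0,0],[0,0,-0.035],0.024],
    [[0,0,0],[0,0,-0.035],0.024],
    [[0,0,0],[0,0,-0.035],0.024],
    [[0,0,0],[0,0,-0.025],0.024],
    [[0,0,0],[0,0,0],0.024],
    [[0,0,0],[0,0,0],0.024],
    [[0,0,0],[0,0,0],0.024],
  ],
)

```text
time: 16.75
ee_pos: [0.4451, -0.0158, 0.1819]
orientation: [-0.707, 0.708, 0.001, -0.001]
ft_force: [-0.5, -0.3, 0.3]
opening: 0.314
```

```bash
python3 - <<'E'
from h import *
f,st,T,P=wrist('w8')
M=R.from_quat(st['orientation']).as_matrix()
L=(P-np.array(st['ee_pos']))@M*[1,1,-1]
for lo,hi,r in [(.02,.034,.02),(-.01,.008,.027),(-.03,.008,.027)]: print(lo,fitc(L,(0,-.001),lo,hi,r))
E
```

```text
t 16.75 ee [ 0.4451 -0.0158  0.1819] yaw -90.06629211686385 z [-3.6e-03  5.0e-04 -1.0e+00] F [-0.49 -0.3   0.28] op 0.3138320605618286
0.02 (2655, 'mean', array([-0.0007, -0.0038,  0.0279]), 'enc', array([-0. , -2.6, 19.4]), 'ls', array([-0.8, -2.1, 16.5]))
-0.01 (1117, 'mean', array([-0.001 , -0.0153,  0.0005]), 'enc', array([-0.9, -9.4, 24.7]), 'ls', array([-1. , -4.2, 19.9]))
-0.03 (1117, 'mean', array([-0.001 , -0.0153,  0.0005]), 'enc', array([-0.9, -9.4, 24.7]), 'ls', array([-1. , -4.2, 19.9]))
```

View pics/w8.png

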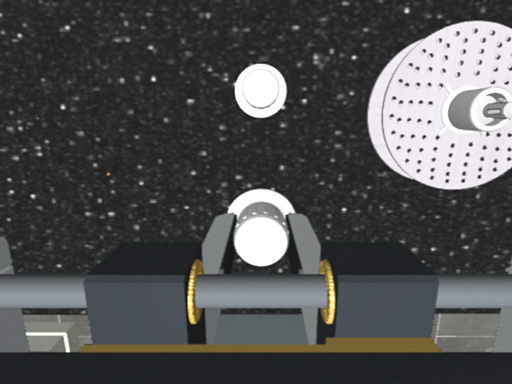

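```bash
python3 - <<'E'
from h import *
d=np.load('w8.npz');M=R.from_quat(d['q']).as_matrix();L=(d['P']-d['ee'])@M*[1,1,-1]*1000
img=d['img'];g=img.min(-1)>185
q=L[g&(abs(L[...,0])<24)&(L[...,1]<16)&(L[...,1]>-28)]
for lo,hi in [(26.5,33),(-4,4)]:
    t=q[(q[:,2]>lo)&(q[:,2]<hi)];print(lo,len(t),t.min(0),t.max(0),np.median(t,0))
    h=cv2.convexHull(t[:,:2].astype(np.float32))[:,0]
    from scipy.optimize import least_squares
    for r in ([15] if lo>0 else [22]):
        hh=h[h[:,1]<-3] if lo<0 else h
        s=least_squares(lambda c:np.hypot(*(hh-c).T)-r,[0,0],loss='soft_l1',f_scale=.3);print(s.x,np.round(s.fun,1))
E
```

```text
26.5 2008 [-14.61589011 -15.46879935  26.50162763] [13.25752516 12.37239209 30.87410585] [-1.22128006 -2.4000049  28.60234374]
[-1.52212129 -0.93431583] [-0.2 -0.4 -0.5 -0.8 -0.8 -0.8 -1.1 -1.6 -1.8 -1.7 -1.9 -1.7 -2.  -1.8
 -1.9 -1.8 -1.5 -1.3 -1.  -0.9 -0.6 -0.6 -0.6 -0.4 -0.4 -0.2 -0.3 -0.2
 -0.3 -0.4 -0.4 -0.2 -0.4]
-4 874 [-21.27636937 -23.51094913  -2.84651317] [19.14568302 -6.29433874  3.15458263] [ -1.29489642 -16.472205    -0.52203511]
[-0.93565872 -1.43030283] [-0.4 -0.6 -6.8 -6.7 -1.1 -0.5 -0.1 -0.1 -0.1 -0.   0.  -0.1  0.1  0.
  0.   0.4  0.1  0.1  0.1  0.   0.2 -0.   0.   0.   0.1  0.  -0.  -0.1
 -0.  -0.1]
```

Emit:
arm_command(
  steps=[
    [[0,0,0],[0.0188,-0.007,0],0.024],
    [[0,0,0],[0.0375,-0.0139,0],0.024],
    [[0,0,0],[0.0375,-0.0139,0],0.024],
    [[0,0,0],[0.0375,-0.0139,0],0.024],
    [[0,0,0],[0.0375,-0.0139,0.005],0.024],
    [[0,0,0],[0.0188,-0.007,0.01],0.024],
    [[0,0,0],[0,0,0.015],0.024],
    [[0,0,0],[0,0,0],0.024],
    [[0,0,0],[0,0,0],0.024],
    [[0,0,0],[0,0,0],0.024],
    [[0,0,0],[0,0,0],0.024],
    [[0,0,0],[0,0,0],0.024],
  ],
)

```text
time: 18.0
ee_pos: [0.5159, -0.2032, 0.1549]
orientation: [-0.707, 0.707, -0.001, 0.0]
ft_force: [-0.4, 0.3, 0.2]
opening: 0.313
```

Emit:
arm_command(
  steps=[
    [[0,0,0],[0,0.0014,0.007],0.024],
    [[0,0,0],[0,0,0],0.024],
    [[0,0,0],[0,0,0],0.024],
    [[0,0,0],[0,0,0],0.024],
  ],
)

```text
time: 18.4
ee_pos: [0.5141, -0.2037, 0.1469]
orientation: [-0.707, 0.708, 0.0, -0.0]
ft_force: [0.7, 0.0, 0.0]
opening: 0.318
```

```bash
python3 - <<'E'
from h import *
f,st,T,P=wrist('w9')
s=eyes.grab_frame('scene');cv2.imwrite('pics/s9.png',cv2.resize(s['img'][165:265,240:360],(720,600),interpolation=cv2.INTER_CUBIC))
E
```

```text
t 18.4 ee [ 0.5141 -0.2037  0.1469] yaw -90.07408651766637 z [-1.e-04  0.e+00 -1.e+00] F [0.67 0.05 0.01] op 0.3177805300316484
```

View pics/w9.png

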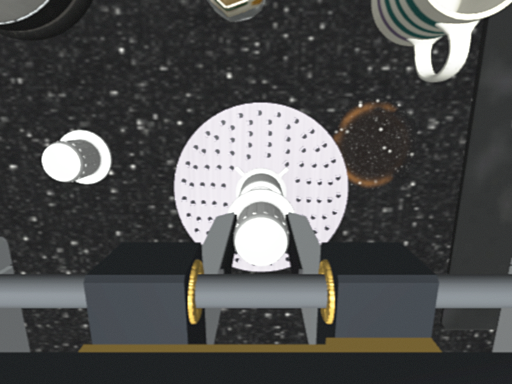

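View pics/s9.png

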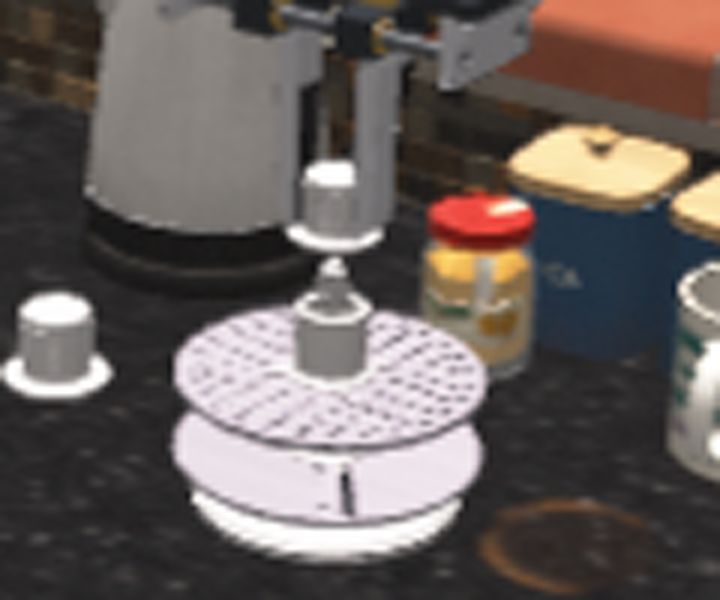

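The grating disc is seated just above the slicing disc, and the cap hangs straight over the stud tip at about (333,265). I'll lower it onto the stud.

Emit:
arm_command(
  steps=[
    [[0,0,0],[0,-0.0003,0.006],0.024],
    [[0,0,0],[0,0,0.006],0.024],
    [[0,0,0],[0,0,0.004],0.024],
    [[0,0,0],[0,0,0.004],0.024],
    [[0,0,0],[0,0,0],0.024],
    [[0,0,0],[0,0,0],0.024],
  ],
)

```text
time: 19.1
ee_pos: [0.5144, -0.2037, 0.1268]
orientation: [-0.707, 0.708, 0.0, -0.0]
ft_force: [-0.2, -0.1, 0.2]
opening: 0.315
```

Emit:
arm_command(
  steps=[
    [[0,0,0],[0,0,0.002],0.024],
    [[0,0,0],[0,0,0.002],0.024],
    [[0,0,0],[0,0,0],0.024],
    [[0,0,0],[0,0,0],0.024],
  ],
)

```text
time: 19.5
ee_pos: [0.5145, -0.2037, 0.123]
orientation: [-0.707, 0.708, -0.0, -0.0]
ft_force: [-0.3, 0.1, -0.1]
opening: 0.316
```

Emit:
arm_command(
  steps=[
    [[0,0,0],[0,0,0.001],0.024],
    [[0,0,0],[0,0,0.001],0.024],
    [[0,0,0],[0,0,0.001],0.024],
    [[0,0,0],[0,0,0],0.024],
  ],
)

```text
time: 19.9
ee_pos: [0.5148, -0.2037, 0.1204]
orientation: [-0.707, 0.707, -0.0, 0.0]
ft_force: [-0.4, -0.0, 1.9]
opening: 0.319
```

Emit:
arm_command(
  steps=[
    [[0,0,0],[0,0,0.001],0.024],
    [[0,0,0],[0,0,0.001],0.024],
    [[0,0,0],[0,0,0.001],0.024],
    [[0,0,0],[0,0,0],0.024],
  ],
)

```text
time: 20.3
ee_pos: [0.5149, -0.2038, 0.1185]
orientation: [-0.707, 0.708, -0.001, 0.0]
ft_force: [-0.9, 1.4, 6.9]
opening: 0.315
```

Emit:
arm_command(
  steps=[
    [[0,0,0],[0,0,0.001],0.024],
    [[0,0,0],[0,0,0.001],0.024],
    [[0,0,0],[0,0,0],0.024],
  ],
)

```text
time: 20.6
ee_pos: [0.5152, -0.2039, 0.1178]
orientation: [-0.707, 0.707, -0.001, 0.001]
ft_force: [-2.5, 2.8, 10.5]
opening: 0.315
```

Emit:
arm_command(
  steps=[
    [[0,0,0],[0,0,0.001],0.024],
    [[0,0,0],[0,0,0.001],0.024],
    [[0,0,0],[0,0,0],0.024],
  ],
)

```text
time: 20.9
ee_pos: [0.5151, -0.2038, 0.1155]
orientation: [-0.707, 0.707, -0.001, 0.001]
ft_force: [-0.8, 0.9, 2.6]
opening: 0.317
```

Emit:
arm_command(
  steps=[
    [[0,0,0],[0,0,0.001],0.024],
    [[0,0,0],[0,0,0.001],0.024],
    [[0,0,0],[0,0,0],0.024],
  ],
)

```text
time: 21.2
ee_pos: [0.5139, -0.2037, 0.1098]
orientation: [-0.707, 0.708, 0.001, -0.0]
ft_force: [0.2, -0.2, -1.1]
opening: 0.31
```

The force peaked at 10.5 N, then dropped as the lip passed the tabs, and the TCP is now at 0.110. Next I press it against the hub.

Emit:
arm_command(
  steps=[
    [[0,0,0],[0,0,0.001],0.024],
    [[0,0,0],[0,0,0.001],0.024],
    [[0,0,0],[0,0,0.001],0.024],
    [[0,0,0],[0,0,0],0.024],
  ],
)

```text
time: 21.6
ee_pos: [0.5148, -0.204, 0.1089]
orientation: [-0.707, 0.708, -0.001, 0.0]
ft_force: [-0.3, -0.2, 4.6]
opening: 0.315
```

Emit:
arm_command(
  steps=[
    [[0,0,0],[0,0,0.001],0.024],
    [[0,0,0],[0,0,0.001],0.024],
    [[0,0,0],[0,0,0],0.024],
  ],
)

```text
time: 21.9
ee_pos: [0.5152, -0.2042, 0.1085]
orientation: [-0.707, 0.708, -0.002, 0.0]
ft_force: [-2.4, 0.2, 10.0]
opening: 0.319
```

Emit:
arm_command(
  steps=[
    [[0,0,0],[0,0,0.001],0.024],
    [[0,0,0],[0,0,0.001],0.024],
    [[0,0,0],[0,0,0.001],0.024],
    [[0,0,0],[0,0,0],0.024],
  ],
)

```text
time: 22.3
ee_pos: [0.5154, -0.2042, 0.1081]
orientation: [-0.707, 0.707, -0.002, 0.001]
ft_force: [-4.9, 2.2, 18.7]
opening: 0.318
```

Emit:
arm_command(
  steps=[
    [[0,0,0],[0,0,0.001],0.024],
    [[0,0,0],[0,0,0.001],0.024],
    [[0,0,0],[0,0,0],0.024],
    [[0,0,0],[0,0,0],0.024],
  ],
)

```text
time: 22.7
ee_pos: [0.5156, -0.2043, 0.1079]
orientation: [-0.707, 0.707, -0.003, 0.001]
ft_force: [-7.8, 3.9, 24.6]
opening: 0.318
```

```bash
python3 - <<'E'
from h import *
f,st,T,P=wrist('w10')
for lo,hi,r in [(.104,.114,.03),(.064,.08,.08)]: print(lo,fitc(P,(.516,-.202),lo,hi,r))
q=P.reshape(-1,3);t=q[(np.hypot(q[:,0]-.516,q[:,1]+.2024)<.010)];print('captop',np.percentile(t[:,2],[50,95]))
s=eyes.grab_frame('scene');cv2.imwrite('pics/s10.png',cv2.resize(s['img'][165:265,240:360],(720,600),interpolation=cv2.INTER_CUBIC))
print(arm.sense()['ft_force'],arm.sense()['time'])
E
```

```text
t 22.7 ee [ 0.5156 -0.2043  0.1079] yaw -90.06010639417508 z [ 0.0052 -0.0029 -1.    ] F [-7.84  3.92 24.59] op 0.3175635936338592
0.104 (1018, 'mean', array([ 0.5309, -0.2032,  0.1079]), 'enc', array([ 525.2, -203.2,   22.4]), 'ls', array([ 520.8, -203.3,   18.7]))
0.064 (20254, 'mean', array([ 0.5403, -0.2028,  0.0691]), 'enc', array([ 517.4, -203. ,   75.1]), 'ls', array([ 520.5, -203.2,   72.8]))
captop [0.13690839 0.13788152]
[-6.70703155  3.52994067 23.83871744] 22.8
```

View pics/s10.png

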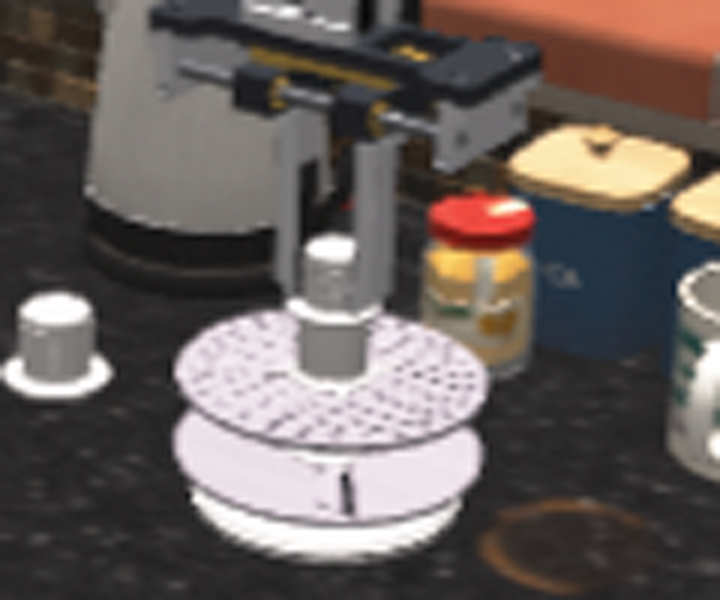

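View pics/w10.png

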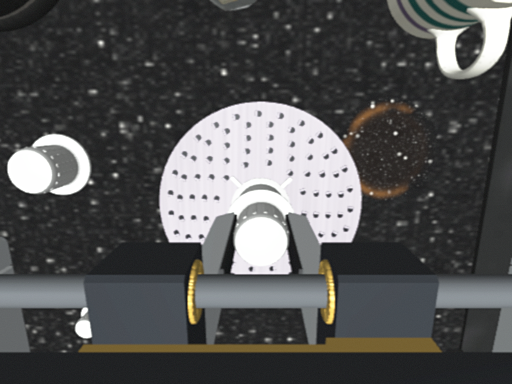

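Emit:
arm_command(
  steps=[
    [[0,0,0],[-0.0004,0.001,0.0005],0.024],
    [[0,0,0],[0,0,0],0.024],
    [[0,0,0],[0,0,0],0.024],
    [[0,0,0],[0,0,0],0.024],
    [[0,0,0],[0,0,0],0.024],
  ],
)

```text
time: 23.3
ee_pos: [0.5155, -0.2042, 0.1079]
orientation: [-0.707, 0.707, -0.004, 0.001]
ft_force: [-5.5, 3.7, 25.0]
opening: 0.318
```

Emit:
arm_command(
  steps=[
    [[0,0,0],[0,0,0],0.024],
    [[0,0,0],[0,0,0],0.024],
    [[0,0,0],[0,0,0],0.024],
  ],
)

```text
time: 23.6
ee_pos: [0.5155, -0.2042, 0.1078]
orientation: [-0.707, 0.707, -0.004, 0.001]
ft_force: [-6.0, 3.0, 24.6]
opening: 0.314
```

The press is steady at about 25 N with the cap home, so I'm handing in while still pressing.

```bash
python3 - <<'E'
from workcell import arm
print(arm.close_job()); s=arm.sense(); print(s['time'],s['ft_force'],s['ee_pos'])
E
```

```text
the job is handed in; nothing more can be done
None
the job is handed in; nothing more can be done
```

The grating disc is on the post, sitting on the slicing disc, and the middle-sized cap is snapped on above it. I handed the job in at about 23.6 s with the gripper still pressing the cap down.

- **Disc:** I lowered it by its hub until the force rose from about -2 N to +4 N at the expected height, then let go. The wrist camera afterwards put the disc within about 1 mm of the stand's axis. Its plate top read about 70 mm, where 71 mm was expected.
- **Cap:** The force rose to 10.5 N as the cap met the tabs, then fell to about zero as the cap snapped through. It then bore on the hub at a steady 25 N.
- **Bystanders:** I didn't touch the pepper mill, salt shaker, honey jar or mug, nor the other two caps.

**Readings that were slightly off:**
- **Heights under load:** With the press on, the wrist camera read 1 to 2 mm low. It put the cap top at 137 to 138 mm where 139 mm was expected, and the plate at 69 mm where 71 mm was expected. Both are low by a similar amount, which fits a calibration offset, and the cap looked fully home in the picture.
- **Sideways force:** About 6 to 7 N remains alongside the press. I reduced it a little but not to zero.

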